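# Put the clay cutters back on their rail in order of size

## Robot

A 6-joint arm with a two-finger parallel gripper is mounted at the origin on a cart in front of the work surface, level with it; the furniture and walls round the work are solid. World frame = base frame: x ahead of the robot, y to its left, z up, the work surface at z = 0. Lengths are in mm, angles in rad, forces in N, time in s.
With the tool pointing down it reaches from about 325 to 775 mm from the base axis. Payload 9.3 kg.
Tool frame: the origin (TCP) lies midway between the tips of the shut fingers; the grasp point (between the pads) lies 19 mm behind it; z points along the fingers, y is the line along which they close (so a half turn about z gives the same grasp; the last joint's range is limited). The gripper opens to 85 mm and grips with 20 to 120 N. Pads are 22 mm wide; open, the fingers measure 114 mm over their backs; the gripper's body (76 mm by 85 mm) begins 54 mm behind the grasp point. The pads swing forward as they close: fully open they stand 13 mm farther back than shut.
Start: joints at [1.092, 0.259, 0.021, 1.334, 0, 1.418], TCP at [176.038, 521.064, 210.379] pointing down, gripper open.
Joint ranges: [-3.04, 3.04], [-0.91, 1.82], [-1.04, 1.36], [-1.92, 1.95], [-1.52, 1.45], [-3.14, 3.14]. Speed limits (rad/s): [2.22, 2.22, 2.79, 3.14, 3.14, 3.14].

## Interface

Orientations are given as [roll, pitch, yaw] about the fixed x, y, z axes, in that order (R = Rz(yaw) Ry(pitch) Rx(roll)).
In Python, from bench import ctrl gives the robot as it stands.
- The arm moves only by the tool shift_gripper, called after "Emit:" as a command line: name --argument value ..., lists and objects as JSON in quotes. Schema: {"type":"object","properties":{"ticks":{"type":"object","properties":{"increments":{"type":"array","items":{"type":"array","items":{"type":"number"},"minItems":7,"maxItems":7},"minItems":1,"maxItems":20}},"additionalProperties":false,"required":["increments"]},"force":{"type":"number"},"only":{"type":"string"},"quiet":{"type":"boolean"},"lines":{"type":"string"}},"required":["ticks"],"additionalProperties":false}. ticks is an object whose key "increments" holds a list of rows, 1 to 20 of them, each of 7 numbers: a rotation vector rx, ry, rz in a scale on which 1.0 is 2 rad, then dx, dy, dz in parts of the range, where 1.0 means 0.25 m, then the finger opening in mm; each row shifts and turns the commanded pose from where the row before left it, along the tool's axes as they then stand; what a row does not reach is not made up. A row lasts 1/8 s, in which the tool goes at most 62.5 mm and 0.188 rad, less where a joint would pass 70% of its speed; a pose out of reach is approached as far as the arm can. The fingers move at their own pace and stop on an object; force is the grip in N (left out, the last holds). Time passes only in rows, so rows that do not move let the fingers close. The tool returns the time, the measured TCP pose, the force, the opening and the grip force at its end. only (a regular expression) keeps the lines of the reply that match it, lines (a string "A,B") keeps lines A to B, and quiet returns only ok. A shift or turn number past 1, either way, is cut back to 1. Input that does not fit is refused with a message, and nothing moves.
- ctrl.read_state(): the state, without advancing time (a new reading comes with each control period).
- ctrl.snapshot(name): name is "scene" or "top" or "wrist"; returns the picture (420x560x3 uint8, red, green, blue); there is no depth.
- ctrl.get_calibration(name): a dict with "fov_y" (degrees; the focal length in pixels is half the picture's height over the tangent of half this angle, whatever the lens; pixels are square), "cx", "cy" (the principal point, pixels), "T" (4x4, takes a point from camera to world coordinates). Camera axes: x right, y down, z forward; pixel columns grow to the right and rows downward; lengths in mm; the calibration is good to about 2 mm. A picture is of the moment at which its call begins: read the wrist's pose just before it. get_calibration takes no time and is no camera call; for the wrist camera it gives the pose at the moment of the call.
- ctrl.close_job(): hands the job in; it is judged then, once.
The state is a dict: "clock": time; "joint_pos": joint angles; "qvel": joint speeds; "effort": joint torques, N m; "position": TCP position; "orientation": TCP orientation; "force": force on the tool from outside, world axes, zero at the start; "moment": the same for the moment, N m; "width": finger opening in mm; "finger_force": force on a finger pad.
Only numpy, scipy, OpenCV 4.12 (cv2) and the standard library are available. Lean on these libraries where they do the work, as an engineer would, in place of code of your own. Each camera call takes 0.05 s, during which the arm holds its last target. There are 200 camera calls.

## Task

Stand the four round clay cutters on the cork pads of the wooden rail in order of size, one centred on each pad: the smallest on the pad next to the red end cap, growing to the largest at the grey-capped end. Keep every cutter upright, and leave the drying clay strip that lies among them where it is.

Things in the scene. Friction and masses are not known exactly. Their poses are not given: they have to be found in the camera images.
- cutter_36: round clay cutter, 36 mm in diameter (the smallest of four alike): bare steel disc 20 mm high with a pale wooden knob on top; the knob is 24 mm in diameter with upright sides from 27 to 54 mm above the cutter's underside, top at 60 mm; about 60 g. Origin: centre of the underside; z up along the knob; round, so its yaw means nothing.
- cutter_46: round clay cutter, 46 mm in diameter (the second smallest of four alike): bare steel disc 20 mm high with a pale wooden knob on top; the knob is 24 mm in diameter with upright sides from 27 to 54 mm above the cutter's underside, top at 60 mm; about 75 g. Origin: centre of the underside; z up along the knob; round, so its yaw means nothing.
- cutter_56: round clay cutter, 56 mm in diameter (the second largest of four alike): bare steel disc 20 mm high with a pale wooden knob on top; the knob is 24 mm in diameter with upright sides from 27 to 54 mm above the cutter's underside, top at 60 mm; about 90 g. Origin: centre of the underside; z up along the knob; round, so its yaw means nothing.
- cutter_66: round clay cutter, 66 mm in diameter (the largest of four alike): bare steel disc 20 mm high with a pale wooden knob on top; the knob is 24 mm in diameter with upright sides from 27 to 54 mm above the cutter's underside, top at 60 mm; about 110 g. Origin: centre of the underside; z up along the knob; round, so its yaw means nothing.
- pad_a: round cork pad, 74 mm in diameter and 3 mm thick, fixed on the dark wooden rail; the leftmost of the row of four as seen from the robot (neighbours are 88 mm apart). Origin: centre of its underside, 12 mm above the table; its top is 15 mm above the table. y runs along the rail, z up.
- pad_b: round cork pad, 74 mm in diameter and 3 mm thick, fixed on the dark wooden rail; second from the left of the row of four as seen from the robot (neighbours are 88 mm apart). Origin: centre of its underside, 12 mm above the table; its top is 15 mm above the table. y runs along the rail, z up.
- pad_c: round cork pad, 74 mm in diameter and 3 mm thick, fixed on the dark wooden rail; second from the right of the row of four as seen from the robot (neighbours are 88 mm apart). Origin: centre of its underside, 12 mm above the table; its top is 15 mm above the table. y runs along the rail, z up.
- pad_d: round cork pad, 74 mm in diameter and 3 mm thick, fixed on the dark wooden rail; the rightmost of the row of four as seen from the robot (neighbours are 88 mm apart). Origin: centre of its underside, 12 mm above the table; its top is 15 mm above the table. y runs along the rail, z up.
- red_cap: red plastic dome cap, 22 mm in diameter and 10 mm high, fixed on one end of the rail (left or right end, differs from start to start), 59 mm beyond the centre of the end pad; the other end has a grey cap alike. The rail is a dark wooden strip 424 x 90 x 12 mm fixed on the table. Origin: centre of the cap's underside.
- clay_strip: flat knobbly strip of white drying clay, 22 x 126 x 9 mm, lying on the table between the cutters, to be left where it is. Origin: centre of the underside; y along its length.

How it is judged:
By the outcome, as a careful person would: the job done as asked, in the order asked, and still so for the second after the job is handed in, with the robot touching nothing.
It also fails if it takes over 86 s, if anything falls off the work surface, if the arm or the gripper's body presses on something with over 40 N, if the wrist force passes 120 N, or if a joint passes its speed limit or range.

## Working session

There is one attempt and no reset: what is moved stays moved. The work goes in short steps, Python scripts to look and compute and a tool call to move; the robot and the scene stay as the last step left them, time stands still between calls to the robot, and variables do not carry over. Pictures are saved under pics/ and viewed, at most 14 in all, crops included, and the job is handed in when it is done.

```bash
ls; mkdir -p pics; python3 - <<'E'
from bench import ctrl
import cv2
for n in ("scene","top","wrist"):
    im=ctrl.snapshot(n); cv2.imwrite(f"pics/{n}0.png",im[:,:,::-1])
    c=ctrl.get_calibration(n); print(n,c)
print(ctrl.read_state())
E
```

```text
bench.py
pics
scene {'fov_y': 51.78711161697619, 'cx': 276.02920087573125, 'cy': 210.35270354679545, 'T': array([[ 8.72031827e-01, -3.50717989e-01,  3.41405016e-01,
         2.43288963e+02],
       [-4.89318751e-01, -6.40795174e-01,  5.91564625e-01,
        -5.24991935e+02],
       [ 1.12983310e-02, -6.82919056e-01, -7.30406675e-01,
         6.90686110e+02],
       [ 0.00000000e+00,  0.00000000e+00,  0.00000000e+00,
         1.00000000e+00]])}
top {'fov_y': 56.593031444520655, 'cx': 284.965179097806, 'cy': 215.674538946926, 'T': array([[ 1.66286800e-02, -9.93582285e-01,  1.11882657e-01,
         4.67102043e+02],
       [-9.99832688e-01, -1.56708495e-02,  9.43505821e-03,
         1.36746470e+01],
       [-7.62121041e-03, -1.12020831e-01, -9.93676633e-01,
         8.76135918e+02],
       [ 0.00000000e+00,  0.00000000e+00,  0.00000000e+00,
         1.00000000e+00]])}
wrist {'fov_y': 67.7328539035716, 'cx': 275.88024309891597, 'cy': 207.4415803645966, 'T': array([[ 3.20477792e-01,  9.08649856e-01,  2.67674099e-01,
         1.09198387e+02],
       [ 9.47256024e-01, -3.07387308e-0
[... 196 characters left out ...]
   1.00000000e+00]])}
{'clock': 0.15, 'joint_pos': array([ 1.09244993e+00,  2.59057200e-01,  2.09572307e-02,  1.33370197e+00,
       -3.67531937e-05,  1.41816213e+00]), 'qvel': array([-0.0004627 , -0.00183964,  0.00336551,  0.00024641, -0.00117025,
        0.00017211]), 'effort': array([ 3.17091086e-03, -5.55972040e+01,  3.44659710e+01,  1.14123768e-02,
       -1.09305822e-04,  2.31344552e-05]), 'position': array([175.91820063, 520.86664991, 209.91646123]), 'orientation': array([-3.14059314e+00, -1.16570204e-04,  2.81588041e+00]), 'force': array([ 0.66494588, -0.02154189, -0.61204508]), 'moment': array([-0.01310468,  0.00438661, -0.00655396]), 'finger_force': 0.0, 'width': 85.44765295560522}
```

View pics/top0.png

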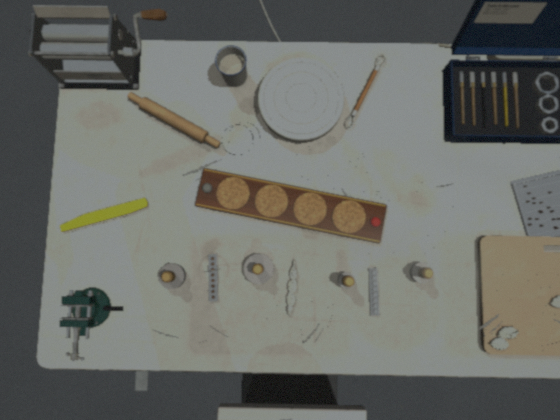

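View pics/scene0.png

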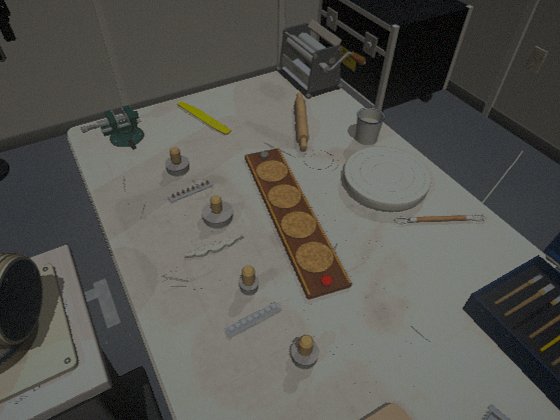

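Top view: the rail runs from the grey cap at (207,188) to the red cap at (376,222), with pads at (233,193), (272,201), (310,209) and (349,215). The knobs are at (172,276), (258,268), (348,281) and (427,272), and the clay strip is near (292,288). Scene view: the same knobs, from far to near, are at (176,150), (216,199), (248,270) and (306,339). The red end is at the robot's right (pad_d).

```bash
cat > h.py <<'E'
import numpy as np, cv2
from bench import ctrl
from scipy.spatial.transform import Rotation as R
def ray(c,uv):
    f=210/np.tan(np.radians(c["fov_y"])/2); d=np.array([(uv[0]-c["cx"])/f,(uv[1]-c["cy"])/f,1.])
    T=c["T"]; d=T[:3,:3]@d; return T[:3,3],d/np.linalg.norm(d)
def plane(c,uv,z):
    o,d=ray(c,uv); return o+d*(z-o[2])/d[2]
def tri(obs):
    A=np.zeros((3,3));b=np.zeros(3)
    for c,uv in obs:
        o,d=ray(c,uv);P=np.eye(3)-np.outer(d,d);A+=P;b+=P@o
    x=np.linalg.solve(A,b)
    return x,[round(float(np.linalg.norm((np.eye(3)-np.outer(d,d))@(x-o))),1) for o,d in (ray(*k) for k in obs)]
def proj(c,p):
    f=210/np.tan(np.radians(c["fov_y"])/2); q=c["T"][:3,:3].T@(np.asarray(p)-c["T"][:3,3])
    return np.array([f*q[0]/q[2]+c["cx"],f*q[1]/q[2]+c["cy"]])
def togo(x,y,z,yaw=None):
    "tool-axis shift and turn (about tool z) from the measured pose"
    s=ctrl.read_state(); M=R.from_euler("xyz",s["orientation"]).as_matrix()
    return np.round(M.T@(np.array([x,y,z])-s["position"]),1), s["orientation"].round(3)
E
python3 - <<'E'
from h import *
t,s=[ctrl.get_calibration(n) for n in("top","scene")]
for a,b in [((172,276),(176,150)),((258,268),(216,199)),((348,281),(248,270)),((427,272),(306,339)),((233,193),(272,171)),((272,201),(284,196)),((310,209),(299,225)),((349,215),(315,257)),((376,222),(327,281)),((207,188),(265,155))]:
    x,r=tri([(t,a),(s,b)]); print(x.round(),r)
w=ctrl.get_calibration("wrist"); 
from bench import ctrl as c
st=c.read_state(); M=R.from_euler("xyz",st["orientation"]).as_matrix()
print("cam in tool",(M.T@(w["T"][:3,3]-st["position"])).round(), (M.T@w["T"][:3,:3]).round(2))
E
```

```text
[429. 252.  66.] [0.9, 0.9]
[448.  76.  56.] [0.7, 0.7]
[ 425. -112.   54.] [0.4, 0.4]
[ 446. -275.   56.] [0.3, 0.3]
[614. 139.  12.] [0.1, 0.1]
[596.  52.  15.] [0.4, 0.4]
[581. -34.  12.] [1.0, 1.0]
[ 567. -120.   11.] [0.8, 0.8]
[ 554. -180.   15.] [0.5, 0.5]
[625. 198.  14.] [1.3, 1.3]
cam in tool [  70.   -0. -164.] [[-0.   -0.96 -0.28]
 [ 1.   -0.    0.  ]
 [-0.   -0.28  0.96]]
```

View pics/wrist0.png

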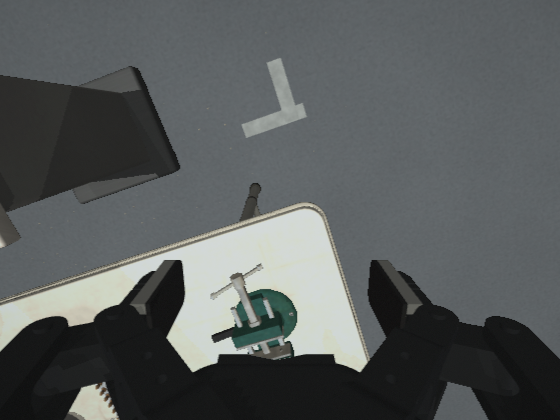

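The two-view heights fit the given sizes (knobs about 56–66, pads 12–15). The wrist view shows only the vise from here. The tool's +x side is the picture's upper side. I'll move over the work for closer wrist views.

```bash
python3 - <<'E'
from h import *
s=ctrl.read_state()
for yaw in (2.816,2.96):
    M=R.from_euler("xyz",[np.pi,0,yaw]).as_matrix()
    P=[s["position"],(490,200,230),(490,80,230),(490,-80,230),(490,-210,230),(650,-60,230),(650,90,230)]
    for a,b in zip(P,P[1:]): print(yaw,(M.T@(np.array(b)-a)).round(1),b)
E
```

```text
2.816 [-400.2 -203.5  -20.1] (490, 200, 230)
2.816 [ -38.4 -113.7   -0. ] (490, 80, 230)
2.816 [ -51.2 -151.6   -0. ] (490, -80, 230)
2.816 [ -41.6 -123.2   -0. ] (490, -210, 230)
2.816 [-103.6  193.3    0. ] (650, -60, 230)
2.816 [ 48.  142.1   0. ] (650, 90, 230)
2.96 [-366.9 -258.9  -20.1] (490, 200, 230)
2.96 [ -21.7 -118.    -0. ] (490, 80, 230)
2.96 [ -28.9 -157.4   -0. ] (490, -80, 230)
2.96 [ -23.5 -127.9   -0. ] (490, -210, 230)
2.96 [-130.3  176.4    0. ] (650, -60, 230)
2.96 [ 27.1 147.5   0. ] (650, 90, 230)
```

The manual's scale: shifts go in shares of 0.25 m and turns go in shares of 2 rad. Converting my numbers, -46 mm is -0.184, -32.4 mm is -0.1296, -0.144 rad is -0.072.

```bash
cat > snap.py <<'E'
import sys,pickle,os; from h import *
n=sys.argv[1]; s=ctrl.read_state(); c=ctrl.get_calibration("wrist"); im=ctrl.snapshot("wrist")
cv2.imwrite(f"pics/{n}.png",im[:,:,::-1]); pickle.dump((s,c,im),open(f"pics/{n}.pkl","wb")); print(s["position"].round(1),s["orientation"].round(3))
E
```

Emit:
shift_gripper --ticks '{"increments": [[0,0,-0.072,0,0,0,85],[0,0,0,-0.184,-0.1296,-0.01,85],[0,0,0,-0.184,-0.1296,-0.01,85],[0,0,0,-0.184,-0.1296,-0.01,85],[0,0,0,-0.184,-0.1296,-0.01,85],[0,0,0,-0.184,-0.1296,-0.01,85],[0,0,0,-0.184,-0.1296,-0.01,85],[0,0,0,-0.184,-0.1296,-0.01,85],[0,0,0,-0.184,-0.1296,-0.01,85],[0,0,0,0,0,0,85],[0,0,0,0,0,0,85]]}'

```text
clock: 1.52
position: [490.8, 199.5, 230.0]
orientation: [-3.141, -0.001, 2.959]
force: [-0.3, 0.3, -0.2]
width: 85.1
finger_force: 0.0
```

```bash
python3 snap.py w1
```

```text
[490.8 199.5 230. ] [-3.141e+00 -1.000e-03  2.959e+00]
```

Emit:
shift_gripper --ticks '{"increments": [[0,0,0,-0.044,-0.236,0,85],[0,0,0,-0.044,-0.236,0,85],[0,0,0,0,0,0,85],[0,0,0,0,0,0,85]]}'

```text
clock: 2.08
position: [491.0, 80.6, 230.6]
orientation: [3.141, 0.0, 2.96]
force: [-0.3, 0.7, 0.2]
width: 85.1
finger_force: 0.0
```

```bash
python3 snap.py w2
```

```text
[491.   80.6 230.6] [3.141 0.    2.96 ]
```

Emit:
shift_gripper --ticks '{"increments": [[0,0,0,-0.04,-0.212,0,85],[0,0,0,-0.04,-0.212,0,85],[0,0,0,-0.036,-0.208,0,85],[0,0,0,0,0,0,85],[0,0,0,0,0,0,85]]}'

```text
clock: 2.75
position: [491.5, -79.7, 230.3]
orientation: [3.141, -0.0, 2.961]
force: [0.0, 0.2, 0.9]
width: 85.0
finger_force: 0.0
```

```bash
python3 snap.py w3
```

```text
[491.5 -79.7 230.3] [ 3.141 -0.     2.961]
```

Emit:
shift_gripper --ticks '{"increments": [[0,0,0,-0.048,-0.172,0,85],[0,0,0,-0.048,-0.172,0,85],[0,0,0,0,-0.172,0,85],[0,0,0,0,0,0,85],[0,0,0,0,0,0,85]]}'

```text
clock: 3.42
position: [492.0, -210.8, 230.4]
orientation: [3.141, -0.0, 2.961]
force: [0.9, -0.1, 0.5]
width: 85.1
finger_force: 0.0
```

```bash
python3 snap.py w4
```

```text
[ 492.  -210.8  230.4] [ 3.141 -0.     2.961]
```

Emit:
shift_gripper --ticks '{"increments": [[0,0,0,-0.172,0.232,0,85],[0,0,0,-0.172,0.236,0,85],[0,0,0,-0.172,0.236,0,85],[0,0,0,0,0,0,85],[0,0,0,0,0,0,85]]}'

```text
clock: 4.1
position: [627.8, -82.0, 230.3]
orientation: [-3.141, -0.001, 2.962]
force: [0.2, -1.1, -0.6]
width: 85.0
finger_force: 0.0
```

```bash
python3 snap.py w5
```

```text
[627.8 -82.  230.3] [-3.141e+00 -1.000e-03  2.962e+00]
```

Emit:
shift_gripper --ticks '{"increments": [[0,0,0,0.036,0.2,0,85],[0,0,0,0.036,0.2,0,85],[0,0,0,0.036,0.192,0,85],[0,0,0,0,0,0,85],[0,0,0,0,0,0,85]]}'

```text
clock: 4.78
position: [627.8, 66.0, 230.9]
orientation: [-3.141, 0.001, 2.959]
force: [0.4, -0.9, 0.4]
width: 85.1
finger_force: 0.0
```

```bash
python3 snap.py w6
python3 - <<'E'
import cv2,numpy as np
a=[cv2.imread(f"pics/w{i}.png") for i in (1,2,3,4,5,6)]
g=np.vstack([np.hstack(a[0:2]),np.hstack(a[2:4])]); cv2.imwrite("pics/m1.png",cv2.resize(g,(800,600),interpolation=cv2.INTER_AREA))
cv2.imwrite("pics/m2.png",cv2.resize(np.hstack(a[4:6]),(800,300),interpolation=cv2.INTER_AREA))
E
```

```text
[627.8  66.  230.9] [-3.141e+00  1.000e-03  2.959e+00]
```

View pics/m1.png

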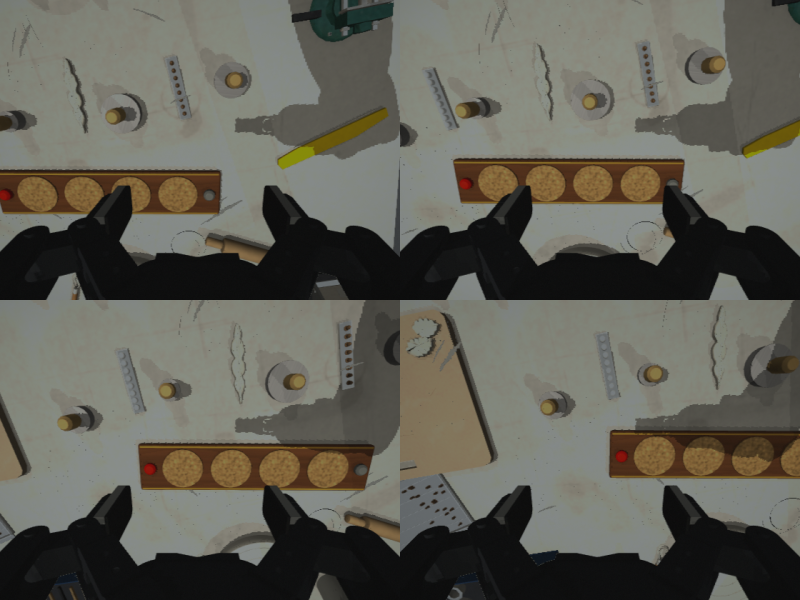

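View pics/m2.png

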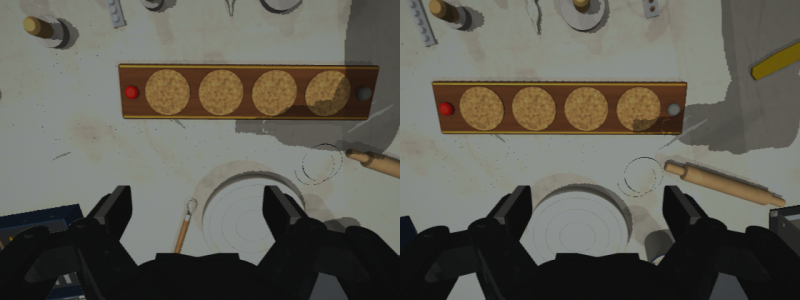

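The six views show the four knobs, the clay strip and the rail clearly. By eye the largest disc is at y≈76 beside the strip, then y≈252, y≈−275 and y≈−112. Red is at the −y end. Next I'll measure them all from several wrist views.

```bash
cat > meas.py <<'E'
import pickle; from h import *
from scipy.optimize import least_squares
C0={"y252":(429,252,45),"y76":(448,76,45),"y-112":(425,-112,45),"y-275":(446,-275,45)}
def mask(im,pad=False):
    h=cv2.cvtColor(im,cv2.COLOR_RGB2HSV)
    m=cv2.inRange(h,(10,85,45),(28,255,255)); 
    return cv2.morphologyEx(m,cv2.MORPH_OPEN,np.ones((3,3),np.uint8))
def blob(m,uv,rad=35,amin=60,amax=4000):
    n,l,st,ce=cv2.connectedComponentsWithStats(m); best=None
    for i in range(1,n):
        x,y,w,h,a=st[i]
        if a<amin or a>amax or x<=1 or y<=1 or x+w>=559: continue
        d=np.hypot(*(ce[i]-uv))
        if d<rad and (best is None or d<best[0]): best=(d,ce[i],a,l==i)
    return best
def knobcent(c,p):
    a=np.linspace(0,2*np.pi,24); P=[(p[0]+r*np.cos(t),p[1]+r*np.sin(t),p[2]+z) for r,z in((12,27),(12,54),(9,60)) for t in a]
    h=cv2.convexHull(np.float32([proj(c,q) for q in P])); M=cv2.moments(h); return np.array([M["m10"]/M["m00"],M["m01"]/M["m00"]])
def knob(views,p0):
    o=[]
    for n in views:
        s,c,im=pickle.load(open(f"pics/{n}.pkl","rb")); b=blob(mask(im),proj(c,p0))
        if b: o.append((n,c,b[1],b[2]))
    if len(o)<2: return None
    x,r=tri([k[1:3] for k in o])
    f=least_squares(lambda p:np.concatenate([knobcent(c,p)-u for _,c,u,_ in o]),[x[0],x[1],0])
    return [k[0] for k in o],x.round(1),f.x.round(1),np.abs(f.fun).max().round(1),[int(k[3]) for k in o]
E
python3 - <<'E'
from meas import *
W=["w1","w2","w3","w4","w5","w6"]
for k,p in C0.items(): print(k,knob(W,p))
P0={"a":(614,139,15),"b":(596,52,15),"c":(581,-34,15),"d":(567,-120,15)}
for k,p in P0.items():
    o=[]
    for n in W:
        s,c,im=pickle.load(open(f"pics/{n}.pkl","rb")); b=blob(mask(im),proj(c,p),20,1500,9000)
        if b:
            ct=max(cv2.findContours(b[3].astype(np.uint8),0,1)[0],key=cv2.contourArea); e=cv2.fitEllipse(cv2.convexHull(ct))
            o.append((n,c,e[0],tuple(np.round(e[1]))))
    print(k,[(q[0],q[3]) for q in o],[plane(q[1],q[2],15)[:2].round(1) for q in o], [v if np.isscalar(v) else np.round(v,1) for v in tri([q[1:3] for q in o])] if len(o)>1 else "")
E
```

```text
y252 (['w1', 'w2'], array([428.1, 267.5,  41.2]), array([428.2, 266.8,   0. ]), np.float64(0.1), [451, 664])
y76 (['w1', 'w2', 'w3'], array([447.4,  77. ,  43.5]), array([447.4,  77. ,   0. ]), np.float64(0.4), [502, 387, 579])
y-112 (['w2', 'w3', 'w4'], array([ 425.5, -113.8,   43.3]), array([ 425.5, -113.9,    0. ]), np.float64(0.3), [606, 423, 503])
y-275 (['w3', 'w4', 'w5'], array([ 445. , -278.8,   42.4]), array([ 445.1, -278.7,    0. ]), np.float64(0.7), [582, 420, 786])
a [] [] 
b [] [] 
c [] [] 
d [] []
```

```bash
cat > pads.py <<'E'
from meas import *
P0={"a":(614,139,15),"b":(596,52,15),"c":(581,-34,15),"d":(567,-120,15)}
def pads(views):
    O={k:[] for k in P0}
    for n in views:
        s,c,im=pickle.load(open(f"pics/{n}.pkl","rb"))
        for k,p in P0.items():
            u=proj(c,p); 
            if not(45<u[0]<515 and 45<u[1]<400): continue
            g=cv2.GaussianBlur(im,(0,0),1).astype(float); x,y=np.int32(u); R0=55
            x0,y0=max(0,x-R0),max(0,y-R0); w=g[y0:y+R0,x0:x+R0]
            # cork versus rail by chroma, which shadow leaves alone: green share
            r=(w[...,1]/(w[...,0]+1)); sat=1-w.min(2)/(w.max(2)+1)
            m=((r>0.66)&(r<0.9)&(sat>.3)).astype(np.uint8)
            m=cv2.morphologyEx(m,cv2.MORPH_OPEN,np.ones((5,5),np.uint8))
            b=blob(m,(x-x0,y-y0),15,1200,6000)
            if b is None: print(n,k,"none",r[R0//2:R0+30:20,R0].round(2)); continue
            ct=max(cv2.findContours(b[3].astype(np.uint8),0,1)[0],key=cv2.contourArea); e=cv2.fitEllipse(cv2.convexHull(ct))
            O[k].append((n,c,(e[0][0]+x0,e[0][1]+y0),tuple(np.int32(e[1]))))
    return O
if __name__=="__main__":
    s,c,im=pickle.load(open("pics/w6.pkl","rb"))
    u0,u1=proj(c,P0["c"]),proj(c,P0["b"])
    for t in np.linspace(0,1,9): q=np.int32(u0+t*(u1-u0)); print(im[q[1]-1:q[1]+2,q[0]-1:q[0]+2].mean((0,1)).round(),end=" ")
    print()
    for k,o in pads(["w1","w2","w3","w4","w5","w6"]).items():
        print(k,[(q[0],tuple(map(int,q[3])),plane(q[1],q[2],15)[:2].round(1).tolist()) for q in o]); 
        if len(o)>1: print(tri([q[1:3] for q in o]))
E
python3 pads.py
```

```text
[126.  96.  54.] [138. 106.  60.] [141. 118.  66.] [129.  98.  55.] [77. 46. 27.] [135. 107.  60.] [138. 106.  60.] [133. 103.  58.] [134. 102.  58.] 
w5 a none [0.75 0.75 0.75]
w5 b none [0.75 0.76 0.75]
w5 c none [0.8  0.76 0.76]
w5 d none [0.79 0.75 0.76]
w6 a none [0.77 0.75 0.76]
w6 b none [0.77 0.77 0.75]
w6 c none [0.76 0.75 0.75]
w6 d none [0.75 0.75 0.76]
a [('w1', (54, 58), [613.2, 139.6]), ('w2', (54, 61), [613.1, 139.4]), ('w3', (54, 64), [613.3, 139.1])]
(array([613.55130489, 139.46841156,  14.29580504]), [0.0, 0.1, 0.1])
b [('w1', (51, 59), [595.4, 54.6]), ('w2', (55, 59), [596.7, 53.0]), ('w3', (55, 63), [595.6, 53.3]), ('w4', (54, 67), [597.2, 52.6])]
(array([596.92106163,  53.47301982,  13.51794953]), [0.8, 0.7, 0.6, 0.8])
c [('w1', (52, 58), [578.1, -33.4]), ('w2', (54, 61), [580.1, -33.5]), ('w3', (56, 63), [580.6, -33.5]), ('w4', (55, 65), [581.1, -34.0])]
(array([580.13034979, -33.74621325,  14.70175953]), [1.7, 0.2, 0.6, 1.1])
d [('w1', (51, 62), [564.5, -119.5]), ('w2', (56, 71), [554.3, -117.5]), ('w3', (56, 62), [564.6, -120.0]), ('w4', (57, 65), [564.5, -120.2])]
(array([ 562.44513644, -119.93628985,   13.65480606]), [2.4, 7.3, 2.5, 2.4])
```

The pads are consistent: heights 13.5–14.7, and a to d measures 264 mm = 3×88. The knob heights are right too. Next I'll check the disc sizes with an overlay of the assumed circles.

```bash
python3 - <<'E'
from meas import *
t=ctrl.get_calibration("top"); print(proj(t,(428,267,57)),"seen 172,276")
out=[]
for (p,n,d) in [((428.2,266.8),"w1",56),((447.4,77),"w2",66),((425.5,-113.9),"w4",36),((445.1,-278.7),"w4",46)]:
    s,c,im=pickle.load(open(f"pics/{n}.pkl","rb")); u=np.int32(proj(c,(*p,20))); im=im[:,:,::-1]
    w=cv2.resize(im[u[1]-37:u[1]+38,u[0]-37:u[0]+38],(375,375),interpolation=cv2.INTER_CUBIC)
    w=cv2.convertScaleAbs(w,alpha=1.5)
    for dd,col in ((d-10,(255,0,0)),(d,(0,255,0)),(d+10,(0,0,255))):
        a=np.linspace(0,2*np.pi,60); q=np.int32([(proj(c,(p[0]+dd/2*np.cos(x),p[1]+dd/2*np.sin(x),20))-u+37.5)*5 for x in a]); cv2.polylines(w,[q],True,col,1)
    out.append(w)
cv2.imwrite("pics/d.png",cv2.resize(np.vstack([np.hstack(out[:2]),np.hstack(out[2:])]),(600,600)))
E
```

```text
[165.97532272 276.51283718] seen 172,276
```

View pics/d.png

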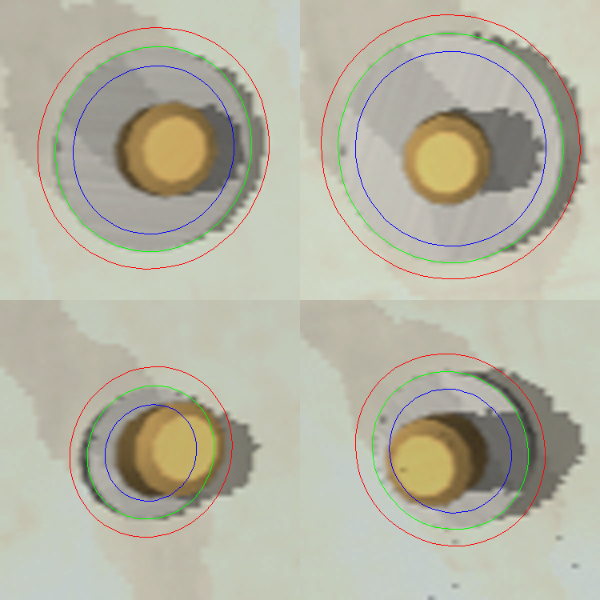

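The green circles (56, 66 / 36, 46) fit every disc, so the sizes and positions are confirmed. So the 66 mm cutter (447,77) goes to pad a, 56 (428,267) to b, 46 (445,−279) to c and 36 (425.5,−114) to d.

```bash
cat > plan.py <<'E'
from h import *
s=ctrl.read_state(); M=R.from_euler("xyz",[np.pi,0,2.96]).as_matrix(); p=s["position"]
print("now",p.round(1),s["orientation"].round(3))
Q=[(66,(447.4,77),(613.2,139.4)),(56,(428.2,266.8),(597,52.9)),(46,(445.1,-278.7),(580.7,-33.6)),(36,(425.5,-113.9),(564.5,-120.1))]
for n,a,b in Q:
    for l,q in (("over",(*a,124)),("grasp",(*a,24)),("lift",(*a,134)),("over pad",(*b,134)),("down",(*b,39)),("up",(*b,124))):
        q=np.array(q); print(n,l,q,(M.T@(q-p)).round(1)); p=q
E
python3 plan.py
```

```text
now [628.   65.6 230.8] [-3.141e+00  1.000e-03  2.958e+00]
66 over [447.4  77.  124. ] [179.6 -21.4 106.8]
66 grasp [447.4  77.   24. ] [  0.  -0. 100.]
66 lift [447.4  77.  134. ] [   0.    0. -110.]
66 over pad [613.2 139.4 134. ] [-151.8   91.3    0. ]
66 down [613.2 139.4  39. ] [ 0. -0. 95.]
66 up [613.2 139.4 124. ] [  0.   0. -85.]
56 over [428.2 266.8 124. ] [205.   91.9   0. ]
56 grasp [428.2 266.8  24. ] [  0.  -0. 100.]
56 lift [428.2 266.8 134. ] [   0.    0. -110.]
56 over pad [597.   52.9 134. ] [-204.7 -179.9   -0. ]
56 down [597.   52.9  39. ] [ 0. -0. 95.]
56 up [597.   52.9 124. ] [  0.   0. -85.]
46 over [ 445.1 -278.7  124. ] [  89.5 -353.6   -0. ]
46 grasp [ 445.1 -278.7   24. ] [  0.  -0. 100.]
46 lift [ 445.1 -278.7  134. ] [   0.    0. -110.]
46 over pad [580.7 -33.6 134. ] [-89.1 265.6   0. ]
46 down [580.7 -33.6  39. ] [ 0. -0. 95.]
46 up [580.7 -33.6 124. ] [  0.   0. -85.]
36 over [ 425.5 -113.9  124. ] [ 138.1 -107.    -0. ]
36 grasp [ 425.5 -113.9   24. ] [  0.  -0. 100.]
36 lift [ 425.5 -113.9  134. ] [   0.    0. -110.]
36 over pad [ 564.5 -120.1  134. ] [-137.8   19.     0. ]
36 down [ 564.5 -120.1   39. ] [ 0. -0. 95.]
36 up [ 564.5 -120.1  124. ] [  0.   0. -85.]
```

Move over the 66 mm cutter, then check the pose and the view before going down.

In the tool's units: 36 mm is 0.144, 35.6 mm is 0.1424.

Emit:
shift_gripper --ticks '{"increments": [[0,0,0,0.144,-0.0172,0.0852,85],[0,0,0,0.144,-0.0172,0.0852,85],[0,0,0,0.144,-0.0172,0.0852,55],[0,0,0,0.144,-0.0172,0.0852,55],[0,0,0,0.1424,-0.0168,0.0864,55],[0,0,0,0,0,0,55],[0,0,0,0,0,0,55],[0,0,0,0,0,0,55]]}' --force 30

```text
clock: 5.82
position: [449.1, 77.7, 124.2]
orientation: [3.141, 0.002, 2.959]
force: [0.6, -0.1, 0.8]
width: 55.1
finger_force: 0.0
```

```bash
python3 snap.py g1 && python3 - <<'E'
from meas import *
s,c,im=pickle.load(open("pics/g1.pkl","rb")); u=proj(c,(447.4,77,0)); k=knobcent(c,(447.4,77,0)); b=blob(mask(im),k); print(k,b and (b[1],b[2]))
cv2.imwrite("pics/g1v.png",im[:,:,::-1])
E
```

```text
[449.1  77.7 124.2] [3.141e+00 2.000e-03 2.959e+00]
[274.84004626 203.428127  ] (array([274.50356295, 203.72209026]), np.int32(842))
```

View pics/g1.png

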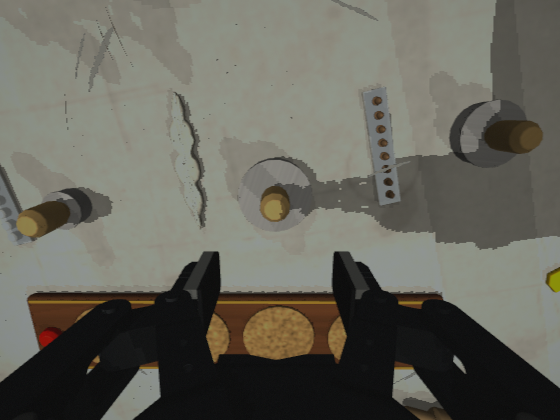

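The view shows the knob at (274,204), within half a pixel of the prediction, and centred between the fingers. Going down to grasp.

In the tool's units: 33 mm is 0.132, 1.5 mm is 0.006.

Emit:
shift_gripper --ticks '{"increments": [[0,0,0,0.006,-0.0032,0.132,55],[0,0,0,0,0,0.132,55],[0,0,0,0,0,0.08,55],[0,0,0,0,0,0.056,55],[0,0,0,0,0,0,55],[0,0,0,0,0,0,20],[0,0,0,0,0,0,15],[0,0,0,0,0,0,15],[0,0,0,0,0,0,15],[0,0,0,0,0,0,15]]}' --force 30

```text
clock: 7.12
position: [446.8, 77.5, 24.2]
orientation: [-3.141, 0.002, 2.96]
force: [-0.2, -2.0, 7.3]
width: 22.3
finger_force: 29.6
```

```bash
python3 - <<'E'
from h import *
print(togo(613.2,139.4,134))
E
```

```text
(array([-152.7,   90.9, -109.5]), array([-3.141e+00,  2.000e-03,  2.960e+00]))
```

In the tool's units: -45 mm is -0.18, -38 mm is -0.152.

Emit:
shift_gripper --ticks '{"increments": [[0,0,0,0,0,-0.08,15],[0,0,0,0,0,-0.18,15],[0,0,0,0,0,-0.18,15],[0,0,0,-0.152,0.0912,0,15],[0,0,0,-0.152,0.0912,0,15],[0,0,0,-0.152,0.0912,0,15],[0,0,0,-0.152,0.0912,0,15],[0,0,0,0,0,0,15],[0,0,0,0,0,0,15],[0,0,0,0,0,0,15]]}'

```text
clock: 8.38
position: [611.2, 139.8, 133.8]
orientation: [-3.142, -0.0, 2.96]
force: [0.2, -0.3, -1.0]
width: 21.9
finger_force: 29.8
```

```bash
python3 snap.py p1
```

```text
[611.2 139.8 133.8] [-3.142 -0.     2.96 ]
```

View pics/p1.png

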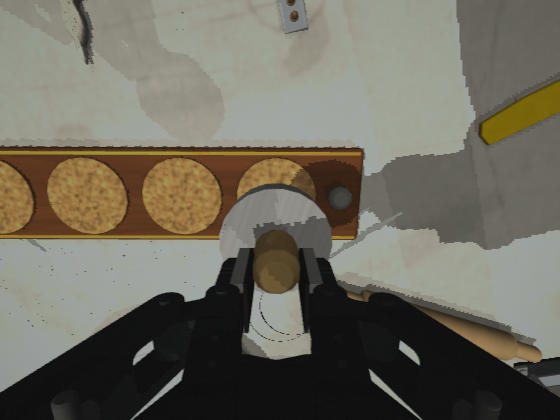

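The 66 mm cutter hangs upright between the pads, knob at (276,255), with pad a behind it. Lowering.

In the tool's units: 35 mm is 0.14, -1.5 mm is -0.006.

Emit:
shift_gripper --ticks '{"increments": [[0,0,0,-0.006,-0.0024,0.12,15],[0,0,0,0,0,0.14,15],[0,0,0,0,0,0.072,15],[0,0,0,0,0,0.032,15],[0,0,0,0,0,0.012,15],[0,0,0,0,0,0,15],[0,0,0,0,0,0,15]]}'

```text
clock: 9.3
position: [613.9, 139.1, 40.4]
orientation: [3.141, 0.001, 2.96]
force: [0.5, 0.3, -1.8]
width: 22.0
finger_force: 29.8
```

```bash
python3 - <<'E'
from h import *
print(togo(612.6,138.9,39.2))
E
```

```text
(array([ 1.2, -0.5,  1.2]), array([3.141e+00, 1.000e-03, 2.960e+00]))
```

In the tool's units: -50 mm is -0.2, -30 mm is -0.12.

Emit:
shift_gripper --ticks '{"increments": [[0,0,0,0.0032,-0.0012,0.004,15],[0,0,0,0,0,0.002,15],[0,0,0,0,0,0,15],[0,0,0,0,0,0,30],[0,0,0,0,0,0,50],[0,0,0,0,0,0,50],[0,0,0,0,0,0,50],[0,0,0,0,0,-0.12,50],[0,0,0,0,0,-0.2,50],[0,0,0,0,0,-0.02,50]]}' --force 30

```text
clock: 10.55
position: [614.3, 139.2, 126.8]
orientation: [3.14, 0.006, 2.96]
force: [0.7, 0.6, 0.1]
width: 50.1
finger_force: 0.0
```

```bash
python3 plan.py | sed -n '1p'; python3 - <<'E'
from h import *
print(togo(428.2,266.8,124))
E
```

```text
now [614.3 139.2 126.8] [3.14  0.006 2.96 ]
(array([206.1,  91.9,   1.7]), array([3.14 , 0.006, 2.96 ]))
```

In the tool's units: 51.5 mm is 0.206, 23 mm is 0.092.

Emit:
shift_gripper --ticks '{"increments": [[0,0,0,0.206,0.092,0.0028,50],[0,0,0,0.206,0.092,0,50],[0,0,0,0.206,0.092,0,50],[0,0,0,0.206,0.092,0,50],[0,0,0,0,0,0,55],[0,0,0,0,0,0,55],[0,0,0,0,0,0,55]]}'

```text
clock: 11.42
position: [427.5, 266.2, 122.1]
orientation: [-3.141, -0.0, 2.959]
force: [0.7, -0.2, -0.3]
width: 55.1
finger_force: 0.0
```

```bash
python3 snap.py g2 && python3 - <<'E'
from meas import *
s,c,im=pickle.load(open("pics/g2.pkl","rb")); k=knobcent(c,(428.2,266.8,0)); b=blob(mask(im),k); print(k,b and (b[1],b[2])); print(togo(428.2,266.8,25.5))
k=knobcent(c,(613.2,139.4,15)); b=blob(mask(im),k); print("placed",k,b and (b[1],b[2]))
E
```

```text
[427.5 266.2 122.1] [-3.141 -0.     2.959]
[277.10088393 206.82716707] (array([276.21582734, 207.29256595]), np.int32(834))
(array([-0.6,  0.9, 96.5]), array([-3.141, -0.   ,  2.958]))
placed [180.30026592 419.03889929] None
```

In the tool's units: 33 mm is 0.132, 18 mm is 0.072.

Emit:
shift_gripper --ticks '{"increments": [[0,0,0,-0.0024,0.0024,0.132,55],[0,0,0,0,0,0.132,55],[0,0,0,0,0,0.072,55],[0,0,0,0,0,0.048,55],[0,0,0,0,0,0,55],[0,0,0,0,0,0,20],[0,0,0,0,0,0,15],[0,0,0,0,0,0,15],[0,0,0,0,0,0,15],[0,0,0,0,0,0,15]]}' --force 30

```text
clock: 12.72
position: [427.9, 267.2, 27.2]
orientation: [3.141, 0.002, 2.96]
force: [0.2, -2.5, 6.3]
width: 21.1
finger_force: 29.5
```

```bash
python3 - <<'E'
from h import *
print(togo(428.2,266.8,25.5));print(togo(597,52.9,134))
E
```

```text
(array([-0.4, -0.3,  1.7]), array([3.141e+00, 2.000e-03, 2.960e+00]))
(array([-205.3, -180.1, -106.6]), array([3.141e+00, 2.000e-03, 2.960e+00]))
```

In the tool's units: -44 mm is -0.176, -43 mm is -0.172.

Emit:
shift_gripper --ticks '{"increments": [[0,0,0,0,0,-0.08,15],[0,0,0,0,0,-0.176,15],[0,0,0,0,0,-0.172,15],[0,0,0,-0.164,-0.144,0,15],[0,0,0,-0.164,-0.144,0,15],[0,0,0,-0.164,-0.144,0,15],[0,0,0,-0.164,-0.144,0,15],[0,0,0,-0.164,-0.144,0,15],[0,0,0,0,0,0,15],[0,0,0,0,0,0,15],[0,0,0,0,0,0,15]]}'

```text
clock: 14.1
position: [595.7, 54.1, 133.5]
orientation: [3.141, -0.0, 2.961]
force: [-0.3, 0.4, -0.8]
width: 21.3
finger_force: 29.6
```

```bash
python3 - <<'E'
from h import *
print(togo(596.7,53.3,42.2))
E
```

```text
(array([-1.1, -0.6, 91.3]), array([ 3.141, -0.   ,  2.961]))
```

In the tool's units: 33 mm is 0.132, 30 mm is 0.12.

Emit:
shift_gripper --ticks '{"increments": [[0,0,0,-0.0032,-0.002,0.12,15],[0,0,0,0,0,0.132,15],[0,0,0,0,0,0.068,15],[0,0,0,0,0,0.032,15],[0,0,0,0,0,0.008,15],[0,0,0,0,0,0,15],[0,0,0,0,0,0,15]]}'

```text
clock: 14.98
position: [597.5, 52.5, 44.1]
orientation: [3.141, 0.001, 2.96]
force: [-1.0, -0.4, -1.4]
width: 21.3
finger_force: 29.6
```

```bash
python3 - <<'E'
from h import *
print(togo(596.7,53.3,42.2))
E
```

```text
(array([0.9, 0.7, 1.9]), array([3.141e+00, 1.000e-03, 2.960e+00]))
```

In the tool's units: -50 mm is -0.2, -30 mm is -0.12.

Emit:
shift_gripper --ticks '{"increments": [[0,0,0,0.002,0.002,0.0048,15],[0,0,0,0,0,0.0024,15],[0,0,0,0,0,0,15],[0,0,0,0,0,0,30],[0,0,0,0,0,0,50],[0,0,0,0,0,0,50],[0,0,0,0,0,0,50],[0,0,0,0,0,-0.12,50],[0,0,0,0,0,-0.2,50],[0,0,0,0,0,0,50],[0,0,0,0,0,0,50]]}' --force 30

```text
clock: 16.35
position: [596.5, 53.0, 121.2]
orientation: [3.142, -0.0, 2.96]
force: [-0.1, -0.4, -0.1]
width: 49.9
finger_force: 0.0
```

```bash
python3 - <<'E'
from h import *
print(togo(445.1,-278.7,124))
E
```

```text
(array([  88.9, -353.6,   -2.8]), array([ 3.142, -0.   ,  2.96 ]))
```

In the tool's units: -59 mm is -0.236, -58.6 mm is -0.2344.

Emit:
shift_gripper --ticks '{"increments": [[0,0,0,0.0592,-0.236,-0.002,50],[0,0,0,0.0592,-0.236,-0.002,50],[0,0,0,0.0592,-0.236,-0.002,50],[0,0,0,0.0592,-0.236,-0.002,50],[0,0,0,0.0592,-0.236,0,50],[0,0,0,0.0592,-0.2344,0,50],[0,0,0,0,0,0,55],[0,0,0,0,0,0,55],[0,0,0,0,0,0,55]]}'

```text
clock: 17.48
position: [445.7, -277.5, 123.1]
orientation: [3.141, -0.001, 2.961]
force: [-0.3, 0.7, 0.5]
width: 55.2
finger_force: 0.0
```

```bash
python3 snap.py g3 && python3 - <<'E'
from meas import *
s,c,im=pickle.load(open("pics/g3.pkl","rb")); k=knobcent(c,(445.1,-278.7,0)); b=blob(mask(im),k); print(k,b and (b[1],b[2])); print(togo(445.1,-278.7,25.5))
E
```

```text
[ 445.7 -277.5  123.1] [ 3.141e+00 -1.000e-03  2.961e+00]
[274.44719599 205.5239896 ] (array([275.26634958, 205.54340071]), np.int32(841))
(array([ 0.4, -1.4, 97.7]), array([ 3.141e+00, -1.000e-03,  2.962e+00]))
```

In the tool's units: 33 mm is 0.132, 19 mm is 0.076.

Emit:
shift_gripper --ticks '{"increments": [[0,0,0,0.0012,-0.004,0.132,55],[0,0,0,0,0,0.132,55],[0,0,0,0,0,0.076,55],[0,0,0,0,0,0.048,55],[0,0,0,0,0,0,55],[0,0,0,0,0,0,20],[0,0,0,0,0,0,15],[0,0,0,0,0,0,15],[0,0,0,0,0,0,15],[0,0,0,0,0,0,15]]}' --force 30

```text
clock: 18.77
position: [445.5, -279.8, 27.4]
orientation: [-3.141, 0.002, 2.96]
force: [-0.1, 2.1, 6.5]
width: 21.9
finger_force: 29.4
```

```bash
python3 - <<'E'
from h import *
print(togo(445.1,-278.7,25.5));print(togo(580.7,-33.6,134))
E
```

```text
(array([0.6, 1. , 1.9]), array([-3.141e+00,  2.000e-03,  2.960e+00]))
(array([ -88.7,  266.6, -106.5]), array([-3.141e+00,  2.000e-03,  2.960e+00]))
```

In the tool's units: 53.3 mm is 0.2132, -17.8 mm is -0.0712.

Emit:
shift_gripper --ticks '{"increments": [[0,0,0,0,0,-0.08,15],[0,0,0,0,0,-0.176,15],[0,0,0,0,0,-0.172,15],[0,0,0,-0.0712,0.2132,0,15],[0,0,0,-0.0712,0.2132,0,15],[0,0,0,-0.0712,0.2132,0,15],[0,0,0,-0.0712,0.2132,0,15],[0,0,0,-0.0712,0.2132,0,15],[0,0,0,0,0,0,15],[0,0,0,0,0,0,15],[0,0,0,0,0,0,15]]}'

```text
clock: 20.15
position: [580.2, -34.7, 133.7]
orientation: [-3.141, -0.0, 2.958]
force: [-0.5, -0.0, -0.5]
width: 21.6
finger_force: 29.6
```

```bash
python3 snap.py p3; python3 - <<'E'
from h import *
print(togo(581,-33.6,42.4))
E
```

```text
[580.2 -34.7 133.7] [-3.141 -0.     2.958]
(array([-0.5,  1.4, 91.3]), array([-3.141,  0.   ,  2.958]))
```

View pics/p3.png

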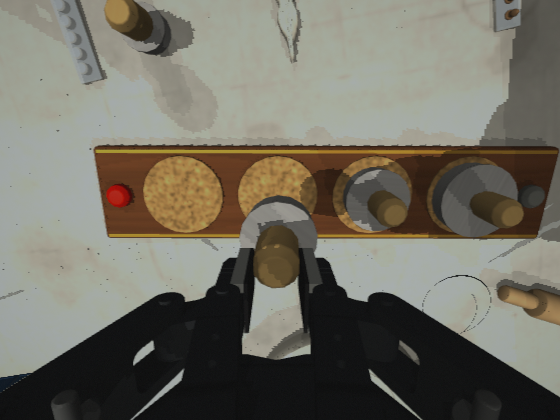

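The 66 and 56 mm cutters stand upright on pads a (about (478,200)) and b (378,200). The 46 mm one is held level above pad c. Lowering.

In the tool's units: 33 mm is 0.132, 30 mm is 0.12.

Emit:
shift_gripper --ticks '{"increments": [[0,0,0,-0.0016,0.004,0.12,15],[0,0,0,0,0,0.132,15],[0,0,0,0,0,0.068,15],[0,0,0,0,0,0.032,15],[0,0,0,0,0,0.008,15],[0,0,0,0,0,0,15],[0,0,0,0,0,0,15]]}'

```text
clock: 21.08
position: [581.6, -32.8, 44.3]
orientation: [-3.142, 0.001, 2.96]
force: [0.2, -0.4, -0.5]
width: 21.5
finger_force: 29.6
```

```bash
python3 - <<'E'
from h import *
print(togo(581,-33.6,42.4))
E
```

```text
(array([ 0.5, -0.9,  1.9]), array([-3.142e+00,  1.000e-03,  2.960e+00]))
```

In the tool's units: -50 mm is -0.2, 46 mm is 0.184.

Emit:
shift_gripper --ticks '{"increments": [[0,0,0,0.0012,-0.002,0.0048,15],[0,0,0,0,0,0.0024,15],[0,0,0,0,0,0,15],[0,0,0,0,0,0,30],[0,0,0,0,0,0,50],[0,0,0,0,0,0,50],[0,0,0,0,0,0,50],[0,0,0,0,0,-0.12,50],[0,0,0,0,0,-0.2,50],[0,0,0,0,0,0,50],[0,0,0,0.184,-0.1424,0,50],[0,0,0,0.184,-0.1424,0,50],[0,0,0,0.184,-0.1424,0,50],[0,0,0,0,0,0,55],[0,0,0,0,0,0,55],[0,0,0,0,0,0,55]]}' --force 30

```text
clock: 23.08
position: [426.7, -113.0, 121.5]
orientation: [3.141, -0.0, 2.961]
force: [0.4, 0.4, 0.6]
width: 55.4
finger_force: 0.0
```

```bash
python3 snap.py g4 && python3 - <<'E'
from meas import *
s,c,im=pickle.load(open("pics/g4.pkl","rb")); k=knobcent(c,(425.5,-113.9,0)); b=blob(mask(im),k); print(k,b and (b[1],b[2])); print(togo(425.5,-113.9,25.5))
E
```

```text
[ 426.7 -113.   121.5] [ 3.141 -0.     2.961]
[274.68943844 205.21890968] (array([274.33177022, 205.67291911]), np.int32(853))
(array([ 0.9, -1.3, 95.9]), array([ 3.141, -0.   ,  2.961]))
```

In the tool's units: 33 mm is 0.132, 18 mm is 0.072.

Emit:
shift_gripper --ticks '{"increments": [[0,0,0,0.0032,-0.0032,0.132,55],[0,0,0,0,0,0.132,55],[0,0,0,0,0,0.072,55],[0,0,0,0,0,0.044,55],[0,0,0,0,0,0,55],[0,0,0,0,0,0,20],[0,0,0,0,0,0,15],[0,0,0,0,0,0,15],[0,0,0,0,0,0,15],[0,0,0,0,0,0,15]]}' --force 30

```text
clock: 24.38
position: [425.5, -114.0, 27.6]
orientation: [-3.142, 0.002, 2.96]
force: [-0.1, 1.7, 4.6]
width: 21.6
finger_force: 29.3
```

```bash
python3 - <<'E'
from h import *
print(togo(425.5,-113.9,25.5));print(togo(564.5,-120.1,134))
E
```

```text
(array([-0. ,  0.1,  2.1]), array([-3.142e+00,  2.000e-03,  2.960e+00]))
(array([-138. ,   19.1, -106.2]), array([-3.142e+00,  2.000e-03,  2.960e+00]))
```

In the tool's units: -46 mm is -0.184, -43 mm is -0.172.

Emit:
shift_gripper --ticks '{"increments": [[0,0,0,0,0,-0.08,15],[0,0,0,0,0,-0.172,15],[0,0,0,0,0,-0.172,15],[0,0,0,-0.184,0.0256,0,15],[0,0,0,-0.184,0.0256,0,15],[0,0,0,-0.184,0.0252,0,15],[0,0,0,0,0,0,15],[0,0,0,0,0,0,15],[0,0,0,0,0,0,15]]}'

```text
clock: 25.5
position: [563.2, -120.0, 133.1]
orientation: [-3.142, -0.0, 2.959]
force: [-0.1, 0.3, -0.2]
width: 21.9
finger_force: 29.5
```

```bash
python3 - <<'E'
from h import *
print(togo(564.5,-120.1,42.6))
E
```

```text
(array([-1.3,  0.1, 90.5]), array([-3.142, -0.   ,  2.959]))
```

In the tool's units: 33 mm is 0.132, 30 mm is 0.12.

Emit:
shift_gripper --ticks '{"increments": [[0,0,0,-0.0028,0,0.12,15],[0,0,0,0,0,0.132,15],[0,0,0,0,0,0.068,15],[0,0,0,0,0,0.03,15],[0,0,0,0,0,0.008,15],[0,0,0,0,0,0,15],[0,0,0,0,0,0,15]]}'

```text
clock: 26.38
position: [565.1, -120.3, 44.0]
orientation: [-3.141, 0.001, 2.96]
force: [0.2, 0.6, 0.2]
width: 21.7
finger_force: 29.5
```

```bash
python3 - <<'E'
from h import *
print(togo(564.5,-120.1,42.6))
E
```

```text
(array([0.7, 0.1, 1.4]), array([-3.141e+00,  1.000e-03,  2.960e+00]))
```

In the tool's units: -50 mm is -0.2, -40 mm is -0.16.

Emit:
shift_gripper --ticks '{"increments": [[0,0,0,0.0016,0,0.004,15],[0,0,0,0,0,0.0024,15],[0,0,0,0,0,0,15],[0,0,0,0,0,0,30],[0,0,0,0,0,0,50],[0,0,0,0,0,0,50],[0,0,0,0,0,0,50],[0,0,0,0,0,-0.12,50],[0,0,0,0,0,-0.2,50],[0,0,0,-0.06,0.08,-0.16,50],[0,0,0,-0.06,0.08,-0.16,50],[0,0,0,-0.06,0.08,-0.16,50],[0,0,0,0,0,0,50],[0,0,0,0,0,0,50],[0,0,0,0,0,0,50]]}' --force 30

```text
clock: 28.25
position: [618.7, -69.5, 240.4]
orientation: [3.142, -0.002, 2.959]
force: [0.6, 0.2, -0.1]
width: 49.6
finger_force: 0.0
```

```bash
python3 snap.py e1
```

```text
[618.7 -69.5 240.4] [ 3.142e+00 -2.000e-03  2.959e+00]
```

Emit:
shift_gripper --ticks '{"increments": [[0,0,0,0,0.24,0,50],[0,0,0,0,0.2,0,50],[0,0,0,0,0,0,50],[0,0,0,0,0,0,50],[0,0,0,0,0,0,50]]}'

```text
clock: 28.92
position: [639.2, 37.8, 241.5]
orientation: [-3.141, -0.0, 2.958]
force: [-0.7, -0.1, -0.5]
width: 50.1
finger_force: 0.0
```

```bash
python3 snap.py e2; python3 - <<'E'
from meas import *
T={"a66":(613.2,139.4,15),"b56":(597,52.9,15),"c46":(580.7,-33.6,15),"d36":(564.5,-120.1,15)}
# knobs: hue mask also catches cork, so use bright tops; fit disc+knob by eye overlay
out=[]
for n in ("e1","e2"):
    s,c,im=pickle.load(open(f"pics/{n}.pkl","rb")); v=cv2.convertScaleAbs(im[:,:,::-1],alpha=1.4)
    v=cv2.resize(v,None,fx=2,fy=2,interpolation=cv2.INTER_CUBIC)
    for k,p in T.items():
        for r,z in((37,15),(int(k[1:])/2,35),(12,69)):
            a=np.linspace(0,2*np.pi,60); q=np.int32([2*proj(c,(p[0]+r*np.cos(t),p[1]+r*np.sin(t),z))+.5 for t in a]); cv2.polylines(v,[q],True,(0,255,0),1)
    out.append(v)
    u=[proj(c,(*p[:2],35)) for p in T.values()]; print(np.round(u))
y=[int(2*proj(pickle.load(open(f"pics/{n}.pkl","rb"))[1],(589,10,30))[1]) for n in("e1","e2")]
g=np.vstack([v[max(0,q-150):max(0,q-150)+300] for v,q in zip(out,y)]); cv2.imwrite("pics/fin.png",cv2.resize(g,(800,int(800*g.shape[0]/g.shape[1]))))
E
```

```text
[639.2  37.8 241.5] [-3.141 -0.     2.958]
[[452. 140.]
 [377. 140.]
 [300. 140.]
 [224. 139.]]
[[358. 139.]
 [282. 139.]
 [206. 139.]
 [130. 139.]]
```

View pics/fin.png

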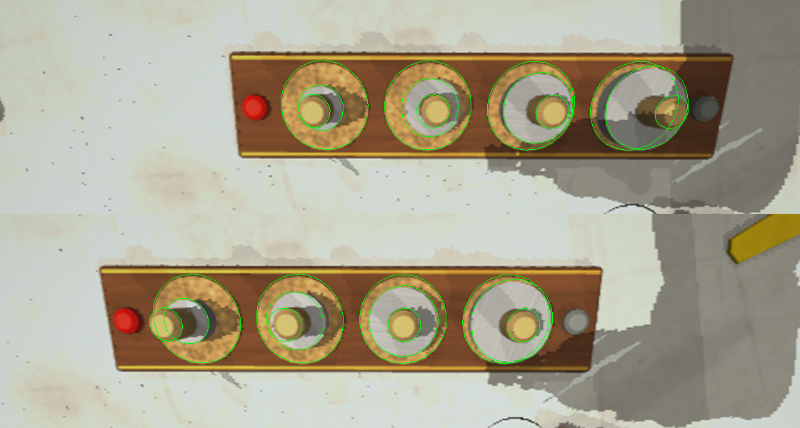

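In both views every disc and knob sits on its overlay circle to within a pixel or two. The sizes grow from the red cap to the grey cap, all the cutters are upright, and the gripper is clear. Handing in.

```bash
python3 -c "
from bench import ctrl
print(ctrl.close_job())"
```

```text
the job is handed in; nothing more can be done
None
```

The four cutters stand upright, each centred on its pad to within about 1–2 mm by the final camera check, from the 36 mm at the red cap to the 66 mm at the grey cap; the clay strip was never touched, and I handed the job in at about 29 s.

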